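Spare batteries from behind the radios

TASK

The yard crew needs both spare batteries from the back row of the radio charger, but the two radios charging in front are in the way. Stand both radios upright on the dark mat, then put both batteries in the steel tray, and then put each radio back in the charger, fully down in the front pocket behind the label of its own colour, whichever pocket it came from. Set everything down gently, and leave the coffee mug where it is.

Things in the scene. Friction and masses are not known exactly. Their poses are not given: they have to be found in the camera images.
- charger: Fixed black charger, 138 mm deep (x), 248 wide (y), 34 high; +x is front to back, origin on its underside. Two bays, at y = +60 and -60 mm; in each a front (radio) pocket centred at x = -24, 46 x 68 mm at its floor, and a back (battery) pocket at x = +22, 36 x 68 mm. Floors at z = 12, rims at 34; outer sides flare out 5 mm, a 5 mm wall parts front and back pocket. Radios and batteries fill all four
- label_yellow: Yellow label plate, 16 mm (x) by 46 mm (y) by 3 mm, fixed on the charger's front ledge before one of the two bays, which is the yellow radio's. Origin at the centre of its underside, axes along the charger's; the centre of that bay's front pocket is 42 mm from it along +x
- label_blue: Blue label plate, same size and axes, before the other bay: it marks the bay of the blue radio; the front pocket's centre is 42 mm from it along +x
- radio_yellow_mid (a point): Two-way radio, near-black with yellow top cap and bands: upright block 36 mm (x) by 58 (y) by 135 (z), flat foot, about 0.34 kg; stub antenna and knob rise 20 mm above its top. The point is the block's centre, 67.5 mm above its foot, z up. Grip near the top across the 58 mm width (y; 62 mm free between the charging radios). Fits the pocket either way round; starts in either bay
- radio_blue_mid (a point): The same radio with a blue top cap and blue bands; starts in the other bay
- battery_green_mid (a point): Spare battery pack, grey with a green label and green top: block 26 mm (x) by 56 mm (y) by 78 mm (z), 0.14 kg, standing in a back pocket of the charger close behind a radio. The point is its centre, 39 mm above its foot; z points up. Grip it across its 56 mm width (y)
- battery_orange_mid (a point): The same battery pack with an orange label and orange top, in the other back pocket
- mat: Fixed flat dark grey desk mat, 220 mm (x) by 180 mm (y), 3 mm thick, the place to stand the radios meanwhile. Origin at the centre of its underside; it lies to the left or right of the charger
- tray: Fixed shallow steel tray, 220 mm (x) by 160 mm (y) outside, walls 4 mm thick and 22 mm high, floor 4 mm thick; takes both batteries, standing or lying side by side. Origin at the centre of its underside; it lies on the other side from the mat
- mug_mid (a point): White coffee mug, 80 mm across, 92 mm high with a handle, standing free on the desk between robot and charger; not to be moved. The point is its centre, 46 mm above the desk. A stapler and a computer mouse, up to 45 mm high, lie in the same strip of desk

How it is judged (in metres and radians):
On the way, in this order (a step that is already met when the one before it is completed fails the run):
1. both radios stand upright on the mat, let go (x of radio_yellow_mid in the frame of mat between -0.105 and 0.105 m and y of radio_yellow_mid in the frame of mat between -0.085 and 0.085 m and z of radio_yellow_mid in the frame of mat between 0.06 and 0.085 m and angle between each of radio_yellow_mid, radio_blue_mid's own z axis and vertical below 0.15 rad and x of radio_blue_mid in the frame of mat between -0.105 and 0.105 m and y of radio_blue_mid in the frame of mat between -0.085 and 0.085 m and z of radio_blue_mid in the frame of mat between 0.06 and 0.085 m and linear speed of each of radio_yellow, radio_blue below 0.03 m/s and contact force between the fingers and radio_yellow below 0.1 N and contact force between the fingers and radio_blue below 0.1 N), for 0.2 s.
2. with both radios still on the mat, both batteries are in the tray, let go (x of radio_yellow_mid in the frame of mat between -0.105 and 0.105 m and y of radio_yellow_mid in the frame of mat between -0.085 and 0.085 m and z of radio_yellow_mid in the frame of mat between 0.06 and 0.085 m and angle between each of radio_yellow_mid, radio_blue_mid's own z axis and vertical below 0.15 rad and x of radio_blue_mid in the frame of mat between -0.105 and 0.105 m and y of radio_blue_mid in the frame of mat between -0.085 and 0.085 m and z of radio_blue_mid in the frame of mat between 0.06 and 0.085 m and x of battery_green_mid in the frame of tray between -0.108 and 0.108 m and y of battery_green_mid in the frame of tray between -0.078 and 0.078 m and z of battery_green_mid in the frame of tray between 0 and 0.052 m and linear speed of each of battery_green, battery_orange below 0.03 m/s and contact force between the fingers and battery_green below 0.1 N and x of battery_orange_mid in the frame of tray between -0.108 and 0.108 m and y of battery_orange_mid in the frame of tray between -0.078 and 0.078 m and z of battery_orange_mid in the frame of tray between 0 and 0.052 m and contact force between the fingers and battery_orange below 0.1 N), for 0.2 s.
At the end, for the whole second after the job is handed in: Each radio is upright (0.12 rad) and fully down in the front pocket behind the label of its own colour (12 mm each way, foot within 5.5 mm of the pocket floor); both batteries rest inside the tray, standing or lying; all released and at rest (x of radio_yellow_mid in the frame of label_yellow between 0.03 and 0.054 m and y of radio_yellow_mid in the frame of label_yellow between -0.012 and 0.012 m and z of radio_yellow_mid in the frame of charger between 0.07 and 0.085 m and angle between each of radio_yellow_mid, radio_blue_mid's own z axis and vertical below 0.12 rad and linear speed of each of radio_yellow, radio_blue, battery_green, battery_orange below 0.03 m/s and contact force between the fingers and radio_yellow below 0.1 N and x of radio_blue_mid in the frame of label_blue between 0.03 and 0.054 m and y of radio_blue_mid in the frame of label_blue between -0.012 and 0.012 m and z of radio_blue_mid in the frame of charger between 0.07 and 0.085 m and contact force between the fingers and radio_blue below 0.1 N and x of battery_green_mid in the frame of tray between -0.108 and 0.108 m and y of battery_green_mid in the frame of tray between -0.078 and 0.078 m and z of battery_green_mid in the frame of tray between 0 and 0.052 m and contact force between the fingers and battery_green below 0.1 N and x of battery_orange_mid in the frame of tray between -0.108 and 0.108 m and y of battery_orange_mid in the frame of tray between -0.078 and 0.078 m and z of battery_orange_mid in the frame of tray between 0 and 0.052 m and contact force between the fingers and battery_orange below 0.1 N); the robot touches nothing.
It fails at once if a radio or a battery is dropped or knocked over (falls free at more than 0.7 m/s) ((linear speed of radio_yellow above 0.7 m/s and contact force between the fingers and radio_yellow below 0.05 N) or (linear speed of radio_blue above 0.7 m/s and contact force between the fingers and radio_blue below 0.05 N) or (linear speed of battery_green above 0.7 m/s and contact force between the fingers and battery_green below 0.05 N) or (linear speed of battery_orange above 0.7 m/s and contact force between the fingers and battery_orange below 0.05 N)).
It fails at once if the mug is moved more than 25 mm or knocked over (distance of mug_mid from where it was at the start of the episode above 0.025 m or angle between mug_mid's own z axis and vertical above 0.35 rad).
It also fails if it takes over 128 s, if anything falls off the work surface, if the arm or the gripper's body presses on something with over 40 N, if the wrist force passes 120 N, or if a joint passes its speed limit or range.

ROBOT

A 6-joint arm with a two-finger parallel gripper is mounted at the origin on the work surface. World frame = base frame: x ahead of the robot, y to its left, z up, the work surface at z = 0. Lengths are in mm, angles in degrees, forces in N, time in s.
With the tool pointing down it reaches from about 350 to 850 mm from the base axis. Payload 8.1 kg.
Tool frame: the origin (TCP) lies midway between the tips of the shut fingers; the grasp point (between the pads) lies 19 mm behind it; z points along the fingers, y is the direction in which the jaws open and shut (so a half turn about z gives the same grasp; the last joint's range is limited). The gripper opens to 85 mm and grips with 20 to 120 N. Pads are 22 mm wide; open, the fingers measure 114 mm over their backs; the gripper's body (76 mm by 85 mm) begins 54 mm behind the grasp point. The pads swing forward as they close: fully open they stand 13 mm farther back than shut.
Start: joints at [67.758, 7.471, 85.268, -0, 87.261, -4.893], TCP at [178.895, 572.715, 231.292] pointing down, gripper open.
Joint ranges: [-169.43, 169.43], [-51.17, 129.36], [1.28, 143.12], [-76.62, 256.62], [0, 156.53], [-152.29, 152.29]. Speed limits (degrees/s): [136.94, 136.94, 159.86, 180, 180, 180].

INTERFACE

Orientations are given as [roll, pitch, yaw] about the fixed x, y, z axes, in that order (R = Rz(yaw) Ry(pitch) Rx(roll)).
In Python, from bench import telemetry, snapshot, camera_params, job gives the robot as it stands. The module is installed in compiled form; this text tells all that it offers.
- The arm moves only by the shell command python3 -m jog 'ROWS' [FORCE]. ROWS is JSON, a list that holds one entry, the list of rows, each a list of 7 numbers: the shift along the tool's x, y, z in units of 50 mm (1.0 is 50 mm), then the turn, a rotation vector about the tool's x, y, z in units of 2 pi rad (1.0 is 2 pi rad), then the opening, from 0 (shut) to 1 (fully open). In form: [[[dx, dy, dz, rx, ry, rz, claw], ...]]. A call has 1 to 12 rows; each row shifts and turns the commanded pose from where the row before left it, along the tool's axes as they then stand; what a row does not reach is not made up. A row lasts 1/8 s, in which the tool goes at most 62.5 mm and 10.7 degrees, less where a joint would pass 70% of its speed; a pose out of reach is approached as far as the arm can. A call with a number of a shift or a turn outside -1 to 1 is refused whole. A call with a gripper value outside its range is refused whole. The fingers move at their own pace and stop on an object; FORCE is the grip in N (left out, the last holds). Time passes only in rows, so rows that do not move let the fingers close. It gives the time, the measured TCP pose, the force and the opening at its end, in the units of the state.
- telemetry.sense(): the state, without advancing time (a new reading comes with each control period).
- snapshot(name): name is "scene" or "top" or "wrist"; returns (picture, depth): 384x512x3 uint8, red, green, blue; 384x512 float32, mm along the optical axis (not along the pixel's ray), 0 where there is no reading.
- camera_params(name): a dict with "K" (3x3 intrinsics, pixels), "D" ([k1, k2, p1, p2, k3] as OpenCV has them; the pictures are not rectified), "extrinsics" (4x4, takes a point from camera to world coordinates). Camera axes: x right, y down, z forward; pixel columns grow to the right and rows downward; lengths in mm; the calibration is good to about 2 mm. A picture is of the moment at which its call begins: read the wrist's pose just before it. camera_params takes no time and is no camera call; for the wrist camera it gives the pose at the moment of the call.
- job.hand_in(): hands the job in, once; it reports no verdict.
The state is a dict: "time": time; "joint_pos": joint angles; "qd": joint speeds; "joint_efforts": joint torques, N m; "tool_pos": TCP position; "tcp_rot": TCP orientation; "ft_force": force on the tool from outside, world axes, zero at the start; "wrist_torque": the same for the moment, N m; "finger_gap": finger opening in mm.
Only numpy, scipy, OpenCV 4.12 (cv2) and the standard library are available. Lean on these libraries where they do the work, as an engineer would, in place of code of your own. Each camera call takes 0.05 s, during which the arm holds its last target. There are 200 camera calls.

## Working session

There is one attempt and no reset: what is moved stays moved. The work goes in short steps, Python scripts to look and compute and a shell command to move; the robot and the scene stay as the last step left them, time stands still between calls to the robot, and variables do not carry over. Pictures are saved under pics/ and viewed, about 12 in all and at most 16, crops included, and the job is handed in when it is done.

```bash
mkdir -p pics
cat > h.py <<'E'
import numpy as np, cv2
from bench import telemetry, snapshot, camera_params, job
def snap(n,f=None):
    p=camera_params(n); im,d=snapshot(n)
    if f: cv2.imwrite('pics/'+f,im[:,:,::-1])
    return im,d,p
def cloud(d,p):
    h,w=d.shape; u,v=np.meshgrid(np.arange(w),np.arange(h))
    uv=cv2.undistortPoints(np.stack([u,v],-1).reshape(-1,1,2).astype(float),np.array(p['K']),np.array(p['D'])).reshape(h,w,2)
    c=np.dstack([uv*d[...,None],d])
    E=np.array(p['extrinsics']); return c@E[:3,:3].T+E[:3,3]
E
python3 - <<'E'
from h import *
for n in('scene','top'):
    im,d,p=snap(n,n+'0.png'); np.savez(n+'0.npz',im=im,w=cloud(d,p),d=d)
    print(n,np.array(p['extrinsics']).round(2).tolist(),p['K'])
print(telemetry.sense())
E
```

```text
scene [[-0.43, 0.68, -0.6, 1133.0], [0.9, 0.31, -0.3, 297.52], [-0.02, -0.67, -0.74, 851.68], [0.0, 0.0, 0.0, 1.0]] [[385.88567183   0.         263.40556079]
 [  0.         385.88567183 193.14202339]
 [  0.           0.           1.        ]]
top [[0.0, -1.0, 0.09, 426.66], [-1.0, -0.0, -0.01, 18.52], [0.01, -0.09, -1.0, 1065.49], [0.0, 0.0, 0.0, 1.0]] [[485.9266515    0.         254.83822837]
 [  0.         485.9266515  186.0247117 ]
 [  0.           0.           1.        ]]
{'time': 0.1, 'joint_pos': array([ 6.77579160e+01,  7.51215302e+00,  8.53222179e+01,  1.11510103e-03,
        8.72593455e+01, -4.89018950e+00]), 'qd': array([-0.03545793, -0.16334908, -0.17949294, -0.08238672,  0.10375282,
       -0.1016028 ]), 'joint_efforts': array([ 6.20669562e-04, -5.70956039e+01, -5.01942122e+01, -3.06824777e-04,
        8.25454190e-03,  2.94661891e-05]), 'tool_pos': array([178.70680605, 572.27201364, 230.34287911]), 'tcp_rot': array([-1.79906720e+02, -9.09866487e-03,  1.62648044e+02]), 'ft_force': array([0.27430632, 0.42036032, 0.19800943]), 'wrist_torque': array([-0.00487319,  0.02843042,  0.00721191]), 'finger_gap': 85.21509820412555}
```

View pics/scene0.png

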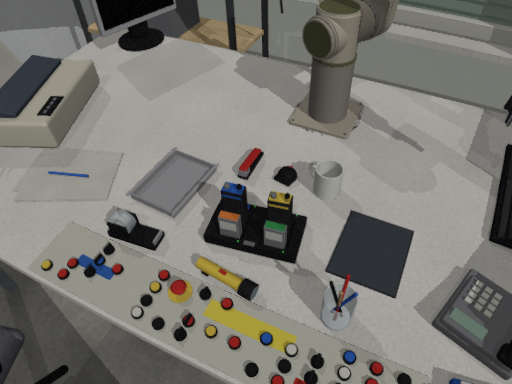

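View pics/top0.png

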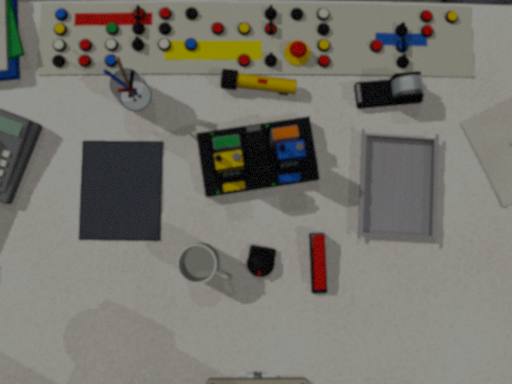

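The top view shows the mat on the left (122,190), the tray on the right (400,187) and the mug at (198,263). The charger is at (258,157), slightly turned. The yellow radio (230,158) is behind the yellow label (234,187), the blue radio (291,149) is behind the blue label (289,178), green is behind yellow and orange is behind blue.

```bash
cat > m.py <<'E'
from h import *
z=np.load('top0.npz'); im,w=z['im'],z['w']
hsv=cv2.cvtColor(im,cv2.COLOR_RGB2HSV); H,S,V=[hsv[...,i].astype(int) for i in range(3)]
roi=np.zeros(H.shape,bool); roi[110:205,190:325]=1
for n,(a,b) in dict(yellow=(22,35),blue=(100,125),green=(45,85),orange=(3,20)).items():
    m=(roi&(H>=a)&(H<=b)&(S>120)&(V>60)).astype(np.uint8)
    k,l,st,c=cv2.connectedComponentsWithStats(m)
    for i in range(1,k):
        if st[i,4]>25:
            P=w[l==i]; 
            r=cv2.minAreaRect(np.argwhere(l==i)[:,::-1].astype(np.float32))
            zt=np.median(P[:,2]); Q=P[abs(P[:,2]-zt)<6]
            rr=cv2.minAreaRect(Q[:,:2].astype(np.float32))
            print(n,st[i].tolist(),'medz',zt.round(1),'mean',Q.mean(0).round(1),'rect',np.round(rr[0],1),np.round(rr[1],1),round(rr[2],1))
# mat and tray, charger by depth
def rect(m,name):
    k,l,st,c=cv2.connectedComponentsWithStats(cv2.morphologyEx(m.astype(np.uint8),cv2.MORPH_OPEN,np.ones((3,3))))
    i=1+np.argmax(st[1:,4]); P=w[l==i]; rr=cv2.minAreaRect(P[:,:2].astype(np.float32))
    print(name,st[i].tolist(),np.round(rr[0],1),np.round(rr[1],1),round(rr[2],1),np.median(P[:,2]).round(1))
m=np.zeros(H.shape,bool); m[130:250,70:175]=1; rect(m&(V<90),'mat')
m=np.zeros(H.shape,bool); m[125:250,345:450]=1; rect(m&(w[...,2]>13)&(w[...,2]<30),'traywall')
m=roi.copy(); rect(m&(w[...,2]>26)&(w[...,2]<38),'charger')
m=np.zeros(H.shape,bool); m[235:292,170:245]=1; rect(m&(w[...,2]>80),'mug')
m[:]=0;m[60:120,200:310]=1; rect(m&(w[...,2]>12),'torch'); print(w[60:100,215:300,2].max())
E
python3 m.py
```

```text
yellow [213, 149, 31, 22, 437] medz 148.6 mean [558.   58.9 148.4] rect [559.3  59.1] [34.3 54.8] 9.4
yellow [222, 181, 24, 12, 204] medz 33.4 mean [518.1  53.   33.4] rect [518.4  52.4] [20.1 49.2] 8.0
blue [276, 139, 30, 21, 404] medz 148.7 mean [577.9 -60.2 148.4] rect [579.5 -60.8] [34.1 55.4] 8.0
blue [278, 173, 23, 10, 179] medz 33.7 mean [536.9 -66.3  33.6] rect [536.9 -67. ] [17.8 48. ] 7.3
green [214, 135, 25, 13, 236] medz 91.2 mean [604.7  66.   91.2] rect [605.2  66. ] [21.2 49.4] 9.2
orange [272, 125, 27, 15, 301] medz 91.3 mean [623.6 -54.2  91.3] rect [623.2 -54.4] [25.8 52.9] 9.0
mat [79, 141, 85, 100, 8018] [511.8 205. ] [373.3 219.5] 89.8 3.9
traywall [430, 134, 9, 109, 559] [ 517.2 -385.7] [ 16.5 238. ] 87.6 22.2
charger [196, 117, 123, 80, 3882] [583.3   1.7] [138.7 248.8] 8.8 33.6
mug [190, 280, 11, 4, 33] [322.1 125.9] [20.8  4.9] 83.9 91.7
torch [220, 69, 77, 25, 1219] [598.9  21.7] [167.1 340.1] 81.8 36.5
1065.4916043958008
```

```bash
cat > go.py <<'E'
import sys; from h import *; from scipy.spatial.transform import Rotation as R
# usage: go.py x y z [yaw]: total shift in tool units (with tool level at given yaw) from measured pose
def rep(x,y,z,yaw=188.95):
    s=telemetry.sense(); r=R.from_euler('xyz',s['tcp_rot'],degrees=True)
    T=R.from_euler('xyz',[180,0,yaw],degrees=True)
    rv=(r.inv()*T).as_rotvec()/(2*np.pi)
    d=np.array([x,y,z])-s['tool_pos']
    print('turn',rv.round(4),'shift(after turn)',(T.inv().apply(d)/50).round(3),'pos',s['tool_pos'].round(1),'rpy',s['tcp_rot'].round(2),'t',round(s['time'],2),'gap',round(s['finger_gap'],1),'F',s['ft_force'].round(1))
if __name__=='__main__': rep(*map(float,sys.argv[1:]))
E
python3 - <<'E'
from h import *
z=np.load('top0.npz'); w=z['w']; im=z['im']
print('mat',w[190,121],w[141:143,121],w[239:241,121],w[190,81],w[190,161])
print(w[187,345:450:3].round(0)[:,1:].tolist()); print(w[125:250:3,400].round(0)[:,[0,2]].tolist())
m=w[240:292,170:240].reshape(-1,3); m=m[m[:,2]>75]; print('mug',m.min(0),m.max(0))
E
python3 go.py 559.5 59.1 230
python3 -m jog '[[[0,0,0,0,0,-0.0244,1],[0,0,0,0,0,-0.0244,1],[0,0,0,0,0,-0.0244,1]]]' 60
```

```text
mat [511.89401982 301.09941651   0.96311355] [[6.20571590e+02 3.03094102e+02 4.58696839e+00]
 [6.19093119e+02 3.04168604e+02 3.36046436e-01]] [[404.53485511 297.68748395   4.54365148]
 [402.37590649 297.52529022   4.9882462 ]] [511.63845567 390.14106934   1.61104197] [511.89919371 212.1497433    3.30230012]
[[-193.0, 1.0], [-200.0, -1.0], [-207.0, -2.0], [-213.0, -1.0], [-220.0, 2.0], [-221.0, 24.0], [-228.0, 23.0], [-239.0, 5.0], [-246.0, 4.0], [-253.0, 3.0], [-259.0, 3.0], [-266.0, 3.0], [-274.0, 0.0], [-279.0, 5.0], [-285.0, 7.0], [-293.0, 5.0], [-300.0, 4.0], [-306.0, 5.0], [-314.0, 1.0], [-320.0, 4.0], [-328.0, -1.0], [-334.0, 1.0], [-342.0, -1.0], [-346.0, 6.0], [-354.0, 4.0], [-359.0, 8.0], [-369.0, -0.0], [-374.0, 4.0], [-381.0, 3.0], [-384.0, 13.0], [-388.0, 22.0], [-402.0, 2.0], [-409.0, 3.0], [-416.0, 3.0], [-424.0, -2.0]]
[[660.0, 1.0], [652.0, 3.0], [647.0, -3.0], [639.0, -0.0], [628.0, 24.0], [625.0, 4.0], [618.0, 2.0], [611.0, 7.0], [605.0, 2.0], [598.0, 3.0], [590.0, 10.0], [584.0, 5.0], [577.0, 5.0], [571.0, 6.0], [564.0, 5.0], [557.0, 4.0], [551.0, 3.0], [544.0, 6.0], [537.0, 4.0], [530.0, 5.0], [524.0, 3.0], [517.0, 2.0], [510.0, 6.0], [504.0, 3.0], [497.0, 5.0], [491.0, 5.0], [484.0, 5.0], [477.0, 6.0], [471.0, 5.0], [464.0, 4.0], [458.0, 4.0], [451.0, 2.0], [444.0, 6.0], [438.0, 1.0], [431.0, 7.0], [425.0, 7.0], [418.0, 5.0], [411.0, 2.0], [405.0, 1.0], [398.0, -1.0], [392.0, 1.0], [385.0, -2.0]]
mug [319.96051226  18.52372164  75.22147016] [ 426.65551728  162.17471844 1065.4916044 ]
turn [-0.0002 -0.0001 -0.0731] shift(after turn) [-5.9260e+00 -1.1323e+01  7.0000e-03] pos [178.7 572.3 230.3] rpy [-1.7991e+02 -1.0000e-02  1.6265e+02] t 0.1 gap 85.2 F [0.3 0.4 0.2]
time: 0.48
tool_pos: [178.8, 572.4, 230.6]
tcp_rot: [-179.9, -0.0, -170.7]
ft_force: [0.1, 0.5, 0.6]
finger_gap: 85.4
```

```bash
python3 -m jog '[[[-0.494,-0.944,0,0,0,0,1],[-0.494,-0.944,0,0,0,0,1],[-0.494,-0.944,0,0,0,0,1],[-0.494,-0.944,0,0,0,0,1],[-0.494,-0.944,0,0,0,0,1],[-0.494,-0.944,0,0,0,0,1],[-0.494,-0.944,0,0,0,0,1],[-0.494,-0.944,0,0,0,0,1],[-0.494,-0.944,0,0,0,0,1],[-0.494,-0.944,0,0,0,0,1],[-0.494,-0.944,0,0,0,0,1],[-0.494,-0.944,0,0,0,0,1]]]'
python3 -m jog '[[[0,0,0,0,0,0,1],[0,0,0,0,0,0,1]]]'; python3 go.py 559.5 59.1 106; python3 -c "
from h import *
im,d,p=snap('wrist','w1.png');np.savez('w1.npz',im=im,w=cloud(d,p))"
```

```text
time: 1.98
tool_pos: [560.9, 58.1, 230.9]
tcp_rot: [180.0, -0.0, -171.0]
ft_force: [-0.1, 0.3, 0.4]
finger_gap: 85.2
time: 2.22
tool_pos: [559.8, 59.8, 230.6]
tcp_rot: [180.0, -0.1, -171.0]
ft_force: [0.9, 0.1, 1.0]
finger_gap: 85.2
turn [ 0.0001 -0.0002  0.    ] shift(after turn) [ 0.009 -0.012  2.493] pos [559.8  59.8 230.6] rpy [ 1.7996e+02 -8.0000e-02 -1.7104e+02] t 2.23 gap 85.2 F [0.9 0.1 1. ]
```

View pics/w1.png

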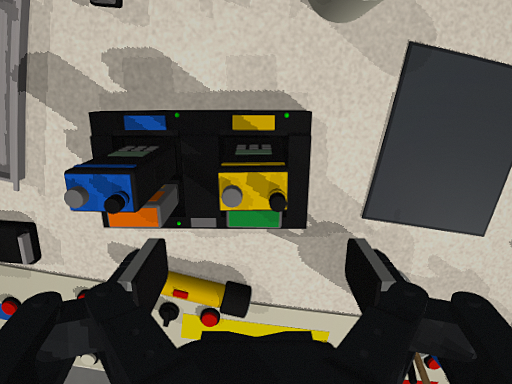

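The wrist view is square to the charger, and the yellow cap (254,192) is centred between the fingers (150 and 365). I'll descend, grip and lift.

```bash
python3 - <<'E'
from h import *
z=np.load('w1.npz'); im,w=z['im'],z['w']; hsv=cv2.cvtColor(im,cv2.COLOR_RGB2HSV); H,S=hsv[...,0],hsv[...,1]
for n,a,b,zz in(('y',20,36,147),('b',98,125,147),('ly',20,36,34),('lb',98,125,34),('g',45,85,90),('o',3,18,90)):
    m=(H>=a)&(H<=b)&(S>110)&(abs(w[...,2]-zz)<7); m[230:]=0
    r=cv2.minAreaRect(w[m][:,:2].astype(np.float32)); print(n,m.sum(),np.round(r[0],1),np.round(r[1],1),round(r[2],1),w[m].mean(0).round(1))
E
python3 -m jog '[[[0,0,0.3,0,0,0,1],[0,0,0.5,0,0,0,1],[0,0,0.5,0,0,0,1],[0,0,0.5,0,0,0,1],[0,0,0.4,0,0,0,1],[0,0,0.29,0,0,0,1],[0,0,0,0,0,0,1]]]'
python3 -m jog '[[[0,0,0,0,0,0,0.6],[0,0,0,0,0,0,0.3],[0,0,0,0,0,0,0.3],[0,0,0,0,0,0,0.3],[0,0,0,0,0,0,0.3]]]' 60; python3 go.py 559.5 59.1 106
```

```text
y 1976 [568.5  -2. ] [ 35.  172.4] 9.7 [557.2  54.4 148.4]
b 1849 [568.9  -2.9] [ 33.6 175.8] 10.7 [573.7 -50.4 148.2]
ly 725 [577.1 -11.7] [119.6 218.1] 7.8 [521.   44.   32.9]
lb 851 [584.   -1.3] [137.2 247. ] 8.6 [538.2 -46.5  32.8]
g 780 [606.6  64.3] [17.5 49.2] 8.9 [606.3  64.4  91.1]
o 779 [598.9 -59.2] [73.7 51.3] 6.5 [625.1 -53.6  91.2]
time: 3.15
tool_pos: [559.3, 59.9, 105.4]
tcp_rot: [180.0, -0.1, -171.0]
ft_force: [0.2, -0.2, -0.4]
finger_gap: 85.6
time: 3.78
tool_pos: [561.5, 59.4, 108.3]
tcp_rot: [-180.0, 0.2, -171.0]
ft_force: [0.0, -2.1, 6.6]
finger_gap: 57.2
turn [-0.0001  0.0004  0.0001] shift(after turn) [0.04  0.    0.046] pos [561.5  59.4 108.3] rpy [-1.7996e+02  1.6000e-01 -1.7101e+02] t 3.77 gap 57.2 F [ 0.  -2.1  6.6]
```

```bash
python3 -m jog '[[[0,0,-0.1,0,0,0,0.3],[0,0,-0.25,0,0,0,0.3],[0,0,-0.35,0,0,0,0.3],[0,0,-0.4,0,0,0,0.3],[0,0,-0.35,0,0,0,0.3],[0,0,-0.15,0,0,0,0.3],[0,0,0,0,0,0,0.3]]]' ; python3 go.py 462 301 125
```

```text
time: 4.65
tool_pos: [560.7, 59.7, 187.6]
tcp_rot: [-180.0, 0.1, -171.0]
ft_force: [0.3, -0.7, -3.5]
finger_gap: 57.7
turn [-0.      0.0002  0.0001] shift(after turn) [1.199 5.075 1.253] pos [560.7  59.7 187.6] rpy [-1.7999e+02  8.0000e-02 -1.7100e+02] t 4.65 gap 57.7 F [ 0.3 -0.7 -3.5]
```

```bash
python3 -m jog '[[[0.05,0.2,0,0,0,0,0.3],[0.1,0.4,0,0,0,0,0.3],[0.12,0.5,0,0,0,0,0.3],[0.13,0.55,0,0,0,0,0.3],[0.13,0.55,0,0,0,0,0.3],[0.13,0.55,0,0,0,0,0.3],[0.13,0.55,0,0,0,0,0.3],[0.13,0.55,0,0,0,0,0.3],[0.12,0.5,0,0,0,0,0.3],[0.09,0.4,0,0,0,0,0.3],[0.05,0.25,0,0,0,0,0.3],[0.02,0.075,0,0,0,0,0.3]]]'
python3 -m jog '[[[0,0,0.2,0,0,0,0.3],[0,0,0.35,0,0,0,0.3],[0,0,0.35,0,0,0,0.3],[0,0,0.25,0,0,0,0.3],[0,0,0.1,0,0,0,0.3],[0,0,0,0,0,0,0.3]]]'; python3 go.py 462 301 98;python3 -c "
from h import *
im,d,p=snap('scene','s1.png')"
```

```text
time: 6.15
tool_pos: [460.4, 301.8, 186.4]
tcp_rot: [-180.0, -0.0, -170.9]
ft_force: [-0.6, -0.3, -3.8]
finger_gap: 57.4
time: 6.9
tool_pos: [461.2, 300.8, 123.9]
tcp_rot: [-180.0, -0.0, -171.0]
ft_force: [0.4, -0.3, -3.4]
finger_gap: 57.6
turn [-0.     -0.0001  0.0001] shift(after turn) [-0.016  0.002  0.519] pos [461.2 300.8 123.9] rpy [-1.7999e+02 -3.0000e-02 -1.7100e+02] t 6.9 gap 57.6 F [ 0.4 -0.3 -3.4]
```

View pics/s1.png

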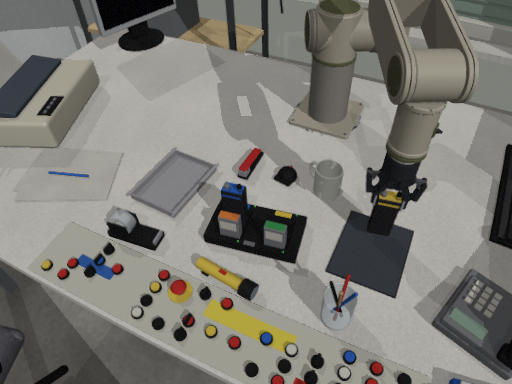

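The yellow radio hangs upright above the near end of the mat (380,220). I'll lower it to contact.

```bash
python3 -m jog '[[[0,0,0.2,0,0,0,0.3],[0,0,0.14,0,0,0,0.3],[0,0,0.05,0,0,0,0.3],[0,0,0.05,0,0,0,0.3]]]'
python3 -m jog '[[[0,0,0.04,0,0,0,0.3],[0,0,0.04,0,0,0,0.3]]]'
```

```text
time: 7.45
tool_pos: [461.3, 300.9, 102.1]
tcp_rot: [-180.0, -0.0, -171.0]
ft_force: [-0.3, -1.1, -3.5]
finger_gap: 57.4
time: 7.7
tool_pos: [461.9, 301.0, 99.3]
tcp_rot: [180.0, 0.1, -171.0]
ft_force: [-3.7, -4.2, 12.4]
finger_gap: 57.5
```

```bash
python3 -m jog '[[[0,0,0,0,0,0,0.8],[0,0,0,0,0,0,1],[0,0,0,0,0,0,1],[0,0,-0.3,0,0,0,1],[0,0,-0.6,0,0,0,1],[0,0,-0.7,0,0,0,1],[0,0,-0.6,0,0,0,1],[0,0,-0.3,0,0,0,1],[0,0,0,0,0,0,1]]]'; python3 go.py 578.7 -60.3 106
```

```text
time: 8.82
tool_pos: [462.0, 301.3, 224.8]
tcp_rot: [179.9, 0.1, -171.0]
ft_force: [0.4, 0.9, 0.3]
finger_gap: 85.4
turn [0.0001 0.0004 0.0001] shift(after turn) [-1.181 -7.507  2.376] pos [462.  301.3 224.8] rpy [ 1.7995e+02  1.5000e-01 -1.7100e+02] t 8.82 gap 85.4 F [0.4 0.9 0.3]
```

```bash
python3 -m jog '[[[-0.05,-0.3,0,0,0,0,1],[-0.08,-0.5,0,0,0,0,1],[-0.11,-0.7,0,0,0,0,1],[-0.12,-0.75,0,0,0,0,1],[-0.12,-0.75,0,0,0,0,1],[-0.12,-0.75,0,0,0,0,1],[-0.12,-0.75,0,0,0,0,1],[-0.12,-0.75,0,0,0,0,1],[-0.11,-0.75,0,0,0,0,1],[-0.1,-0.7,0,0,0,0,1],[-0.08,-0.5,0,0,0,0,1],[-0.05,-0.3,0,0,0,0,1]]]'
python3 -m jog '[[[0,0,0,0,0,0,1],[0,0,0,0,0,0,1]]]'; python3 go.py 578.7 -60.3 106
python3 -c "
from h import *
im,d,p=snap('wrist','w2.png')"
```

```text
time: 10.32
tool_pos: [577.4, -62.2, 221.4]
tcp_rot: [180.0, -0.2, -171.1]
ft_force: [-0.1, 0.6, -0.3]
finger_gap: 85.0
time: 10.58
tool_pos: [577.9, -59.6, 222.8]
tcp_rot: [180.0, -0.0, -171.0]
ft_force: [-0.7, 0.1, 0.3]
finger_gap: 85.3
turn [ 0.0001 -0.0001  0.0002] shift(after turn) [-0.014 -0.017  2.337] pos [577.9 -59.6 222.8] rpy [ 1.7996e+02 -4.0000e-02 -1.7098e+02] t 10.57 gap 85.3 F [-0.7  0.1  0.3]
```

View pics/w2.png

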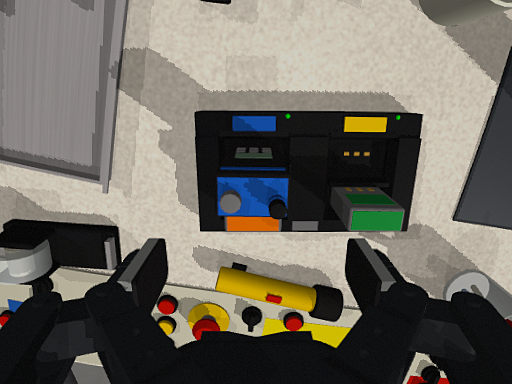

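The blue cap (253,195) is centred between the fingers (150 and 365), and the yellow bay is empty. I'll grip blue.

```bash
python3 -m jog '[[[-0.01,-0.015,0.3,0,0,0,1],[0,0,0.5,0,0,0,1],[0,0,0.5,0,0,0,1],[0,0,0.5,0,0,0,1],[0,0,0.35,0,0,0,1],[0,0,0.18,0,0,0,1],[0,0,0,0,0,0,1]]]'
python3 -m jog '[[[0,0,0,0,0,0,0.6],[0,0,0,0,0,0,0.3],[0,0,0,0,0,0,0.3],[0,0,0,0,0,0,0.3],[0,0,0,0,0,0,0.3]]]' 60
python3 -m jog '[[[0,0,-0.1,0,0,0,0.3],[0,0,-0.25,0,0,0,0.3],[0,0,-0.4,0,0,0,0.3],[0,0,-0.5,0,0,0,0.3],[0,0,-0.5,0,0,0,0.3],[0,0,-0.25,0,0,0,0.3],[0,0,0,0,0,0,0.3]]]' ; python3 go.py 562 301 125
```

```text
time: 11.5
tool_pos: [578.6, -60.7, 106.3]
tcp_rot: [180.0, -0.1, -171.0]
ft_force: [-0.1, 0.9, 0.2]
finger_gap: 85.3
time: 12.12
tool_pos: [580.0, -61.3, 108.3]
tcp_rot: [-179.9, 0.1, -171.0]
ft_force: [1.0, -2.3, 6.6]
finger_gap: 57.3
time: 13.0
tool_pos: [579.7, -61.0, 208.4]
tcp_rot: [-179.9, 0.1, -171.0]
ft_force: [-0.8, 0.2, -3.6]
finger_gap: 57.3
turn [-0.0001  0.0004  0.0001] shift(after turn) [-0.777  7.207  1.669] pos [579.7 -61.  208.4] rpy [-1.7995e+02  1.5000e-01 -1.7100e+02] t 13.0 gap 57.3 F [-0.8  0.2 -3.6]
```

```bash
python3 -m jog '[[[-0.065,0.3,0,0,0,0,0.3],[-0.065,0.5,0,0,0,0,0.3],[-0.065,0.65,0,0,0,0,0.3],[-0.065,0.7,0,0,0,0,0.3],[-0.065,0.75,0,0,0,0,0.3],[-0.065,0.75,0,0,0,0,0.3],[-0.065,0.75,0,0,0,0,0.3],[-0.065,0.7,0,0,0,0,0.3],[-0.065,0.7,0,0,0,0,0.3],[-0.065,0.65,0,0,0,0,0.3],[-0.065,0.45,0,0,0,0,0.3],[-0.065,0.3,0,0,0,0,0.3]]]'
python3 -m jog '[[[0,0,0.2,0,0,0,0.3],[0,0,0.4,0,0,0,0.3],[0,0,0.5,0,0,0,0.3],[0,0,0.4,0,0,0,0.3],[0,0,0.2,0,0,0,0.3],[0,0,0,0,0,0,0.3]]]'; python3 go.py 562 301 100;python3 -c "
from h import *
im,d,p=snap('scene','s2.png')"
```

```text
time: 14.5
tool_pos: [560.3, 302.0, 205.8]
tcp_rot: [-180.0, -0.1, -170.9]
ft_force: [0.3, -0.4, -4.2]
finger_gap: 57.4
time: 15.25
tool_pos: [560.5, 300.2, 120.6]
tcp_rot: [-180.0, -0.1, -171.0]
ft_force: [-0.6, 0.5, -2.9]
finger_gap: 57.5
turn [-0.0001 -0.0003  0.0001] shift(after turn) [-0.031  0.012  0.412] pos [560.5 300.2 120.6] rpy [-1.7997e+02 -1.1000e-01 -1.7103e+02] t 15.25 gap 57.5 F [-0.6  0.5 -2.9]
```

View pics/s2.png

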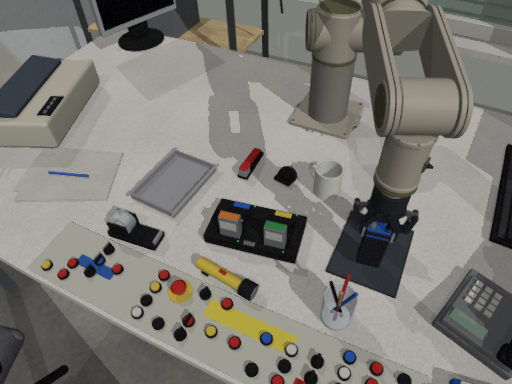

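The blue radio is upright over the far part of the mat (375,250), and yellow is hidden behind the gripper. I'll lower and release.

```bash
python3 -m jog '[[[0,0,0.18,0,0,0,0.3],[0,0,0.12,0,0,0,0.3],[0,0,0.05,0,0,0,0.3],[0,0,0.04,0,0,0,0.3],[0,0,0.04,0,0,0,0.3]]]'
python3 -m jog '[[[0,0,0.03,0,0,0,0.3],[0,0,0,0,0,0,0.3]]]'
```

```text
time: 15.92
tool_pos: [561.2, 300.9, 100.4]
tcp_rot: [180.0, 0.0, -171.0]
ft_force: [0.7, -0.5, -3.1]
finger_gap: 57.6
time: 16.18
tool_pos: [561.4, 300.9, 99.3]
tcp_rot: [180.0, 0.1, -171.0]
ft_force: [0.1, -0.7, 0.8]
finger_gap: 57.3
```

```bash
python3 -m jog '[[[0,0,0.02,0,0,0,0.3],[0,0,0,0,0,0,0.8],[0,0,0,0,0,0,1],[0,0,0,0,0,0,1],[0,0,-0.3,0,0,0,1],[0,0,-0.6,0,0,0,1],[0,0,-0.6,0,0,0,1],[0,0,-0.6,0,0,0,1],[0,0,-0.3,0,0,0,1],[0,0,0,0,0,0,1]]]'; python3 go.py 605.3 65.8 210; python3 -c "
from h import *
im,d,p=snap('wrist','w3.png')"
```

```text
time: 17.42
tool_pos: [561.9, 301.1, 219.6]
tcp_rot: [180.0, 0.2, -171.0]
ft_force: [0.1, -0.5, 0.3]
finger_gap: 85.1
turn [0.0001 0.0005 0.0002] shift(after turn) [-0.126 -4.785  0.192] pos [561.9 301.1 219.6] rpy [ 1.7996e+02  1.7000e-01 -1.7099e+02] t 17.43 gap 85.1 F [ 0.1 -0.5  0.3]
```

View pics/w3.png

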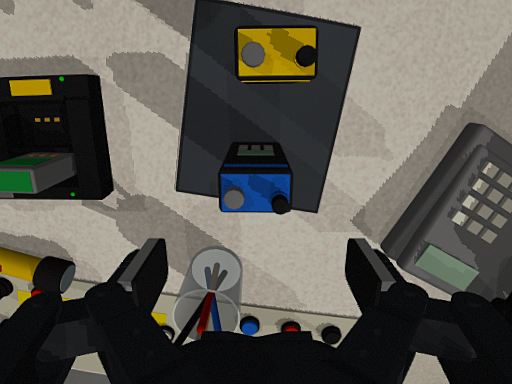

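Both radios stand on the mat (yellow 276,52; blue 256,185). Next is the green battery.

```bash
python3 -m jog '[[[-0.013,-0.3,0,0,0,0,1],[-0.013,-0.5,0,0,0,0,1],[-0.013,-0.6,0,0,0,0,1],[-0.013,-0.6,0,0,0,0,1],[-0.013,-0.6,0,0,0,0,1],[-0.013,-0.6,0,0,0,0,1],[-0.013,-0.6,0,0,0,0,1],[-0.013,-0.5,0,0,0,0,1],[-0.012,-0.3,0.2,0,0,0,1],[-0.01,-0.185,0.4,0,0,0,1],[0,0,0.5,0,0,0,1],[0,0,0.3,0,0,0,1]]]'
python3 -m jog '[[[0,0,0,0,0,0,1],[0,0,0,0,0,0,1]]]'; python3 go.py 605.3 65.8 52
python3 -c "
from h import *
im,d,p=snap('wrist','w4.png'); np.savez('w4.npz',im=im,w=cloud(d,p))"
```

```text
time: 18.98
tool_pos: [603.0, 65.7, 144.2]
tcp_rot: [180.0, -0.2, -171.0]
ft_force: [0.1, 0.6, 0.1]
finger_gap: 85.3
time: 19.23
tool_pos: [605.1, 65.8, 148.4]
tcp_rot: [-180.0, 0.0, -171.0]
ft_force: [0.1, 0.5, 0.2]
finger_gap: 85.5
turn [-0.      0.0001  0.0002] shift(after turn) [-0.004 -0.     1.928] pos [605.1  65.8 148.4] rpy [-1.8000e+02  5.0000e-02 -1.7097e+02] t 19.23 gap 85.5 F [0.1 0.5 0.2]
```

View pics/w4.png

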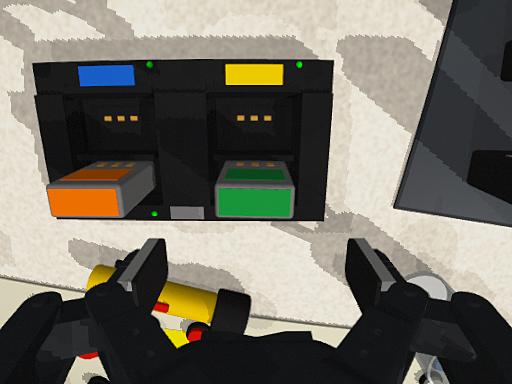

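The green battery (255,203) is centred between the fingers. I'll grip it.

```bash
python3 -m jog '[[[0,0,0.3,0,0,0,1],[0,0,0.5,0,0,0,1],[0,0,0.5,0,0,0,1],[0,0,0.37,0,0,0,1],[0,0,0.2,0,0,0,1],[0,0,0,0,0,0,1]]]'
python3 -m jog '[[[0,0,0,0,0,0,0.6],[0,0,0,0,0,0,0.3],[0,0,0,0,0,0,0.3],[0,0,0,0,0,0,0.3],[0,0,0,0,0,0,0.3]]]' 50
python3 -m jog '[[[0,0,-0.1,0,0,0,0.3],[0,0,-0.25,0,0,0,0.3],[0,0,-0.5,0,0,0,0.3],[0,0,-0.6,0,0,0,0.3],[0,0,-0.5,0,0,0,0.3],[0,0,-0.25,0,0,0,0.3],[0,0,0,0,0,0,0.3]]]' ; python3 go.py 565 -305 70 188.95
```

```text
time: 20.02
tool_pos: [604.3, 65.4, 53.6]
tcp_rot: [180.0, -0.1, -171.0]
ft_force: [0.7, 0.5, 0.5]
finger_gap: 85.6
time: 20.65
tool_pos: [605.9, 65.4, 55.7]
tcp_rot: [-180.0, 0.1, -171.0]
ft_force: [0.4, -0.5, 6.0]
finger_gap: 55.2
time: 21.52
tool_pos: [605.3, 65.5, 165.4]
tcp_rot: [-180.0, 0.1, -171.0]
ft_force: [-0.1, 0.5, -2.3]
finger_gap: 55.6
turn [-0.      0.0003  0.0002] shift(after turn) [ 1.949 -7.194  1.908] pos [605.3  65.5 165.4] rpy [-1.7999e+02  1.1000e-01 -1.7100e+02] t 21.52 gap 55.6 F [-0.1  0.5 -2.3]
```

```bash
python3 -m jog '[[[0.1625,-0.3,0,0,0,0,0.3],[0.1625,-0.5,0,0,0,0,0.3],[0.1625,-0.65,0,0,0,0,0.3],[0.1625,-0.7,0,0,0,0,0.3],[0.1625,-0.75,0,0,0,0,0.3],[0.1625,-0.75,0,0,0,0,0.3],[0.1625,-0.75,0,0,0,0,0.3],[0.1625,-0.7,0,0,0,0,0.3],[0.1625,-0.7,0,0,0,0,0.3],[0.1625,-0.65,0,0,0,0,0.3],[0.1625,-0.45,0,0,0,0,0.3],[0.1625,-0.3,0,0,0,0,0.3]]]'
python3 -m jog '[[[0,0,0.2,0,0,0,0.3],[0,0,0.4,0,0,0,0.3],[0,0,0.6,0,0,0,0.3],[0,0,0.4,0,0,0,0.3],[0,0,0.2,0,0,0,0.3],[0,0,0.1,0,0,0,0.3],[0,0,0,0,0,0,0.3]]]'; python3 go.py 565 -305 47
```

```text
time: 23.02
tool_pos: [563.6, -306.5, 163.3]
tcp_rot: [179.9, -0.1, -171.0]
ft_force: [0.4, 0.2, -1.1]
finger_gap: 55.3
time: 23.9
tool_pos: [565.1, -305.5, 69.7]
tcp_rot: [-180.0, 0.0, -171.0]
ft_force: [-1.2, 0.1, -1.1]
finger_gap: 55.1
turn [-0.0001  0.0001  0.0002] shift(after turn) [0.    0.01  0.455] pos [ 565.1 -305.5   69.7] rpy [-1.7997e+02  3.0000e-02 -1.7099e+02] t 23.9 gap 55.1 F [-1.2  0.1 -1.1]
```

```bash
python3 -m jog '[[[0,0,0.2,0,0,0,0.3],[0,0,0.1,0,0,0,0.3],[0,0,0.05,0,0,0,0.3],[0,0,0.04,0,0,0,0.3],[0,0,0.03,0,0,0,0.3]]]'
python3 -m jog '[[[0,0,0.03,0,0,0,0.3],[0,0,0,0,0,0,0.3]]]'
```

```text
time: 24.52
tool_pos: [564.8, -305.4, 48.3]
tcp_rot: [-180.0, 0.0, -171.0]
ft_force: [0.2, -0.8, -1.9]
finger_gap: 55.1
time: 24.78
tool_pos: [565.1, -305.5, 47.8]
tcp_rot: [-180.0, 0.0, -171.0]
ft_force: [-1.4, 0.7, 5.5]
finger_gap: 55.3
```

```bash
python3 -m jog '[[[0,0,0,0,0,0,0.8],[0,0,0,0,0,0,1],[0,0,0,0,0,0,1],[0,0,-0.3,0,0,0,1],[0,0,-0.5,0,0,0,1],[0,0,-0.6,0,0,0,1],[0,0,-0.5,0,0,0,1],[0,0,-0.3,0,0,0,1],[0,0,0,0,0,0,1]]]'; python3 go.py 624 -53.8 54; python3 -c "
from h import *
im,d,p=snap('wrist','w5.png')"
```

```text
time: 25.9
tool_pos: [565.7, -306.0, 158.8]
tcp_rot: [-179.9, 0.1, -171.0]
ft_force: [0.4, -0.4, -0.2]
finger_gap: 85.5
turn [-0.0003  0.0004  0.0002] shift(after turn) [-1.937  4.8    2.096] pos [ 565.7 -306.   158.8] rpy [-1.7987e+02  1.4000e-01 -1.7100e+02] t 25.9 gap 85.5 F [ 0.4 -0.4 -0.2]
```

View pics/w5.png

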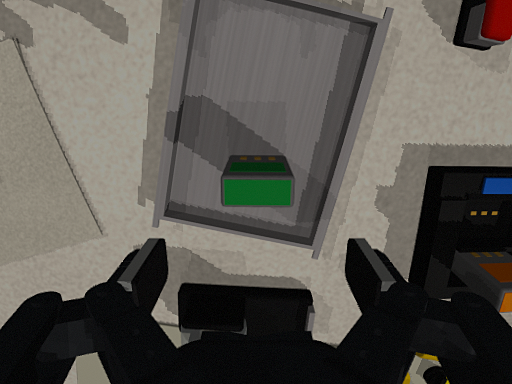

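The green battery stands in the far part of the tray (258,185). Now orange.

```bash
python3 -m jog '[[[-0.19,0.3,0,0,0,0,1],[-0.19,0.5,0,0,0,0,1],[-0.19,0.6,0,0,0,0,1],[-0.195,0.6,0,0,0,0,1],[-0.195,0.6,0,0,0,0,1],[-0.195,0.6,0,0,0,0,1],[-0.195,0.6,0,0,0,0,1],[-0.195,0.5,0,0,0,0,1],[-0.195,0.3,0,0,0,0,1],[-0.195,0.2,0,0,0,0,1],[0,0,0,0,0,0,1],[0,0,0,0,0,0,1]]]'
python3 go.py 624 -53.8 54
python3 -c "
from h import *
im,d,p=snap('wrist','w6.png')"
```

```text
time: 27.45
tool_pos: [622.7, -53.9, 156.6]
tcp_rot: [-180.0, -0.0, -171.0]
ft_force: [0.2, -0.4, -0.1]
finger_gap: 85.5
turn [-0.     -0.0001  0.0001] shift(after turn) [-0.027 -0.003  2.051] pos [622.7 -53.9 156.6] rpy [-1.7999e+02 -3.0000e-02 -1.7103e+02] t 27.45 gap 85.5 F [ 0.2 -0.4 -0.1]
```

View pics/w6.png

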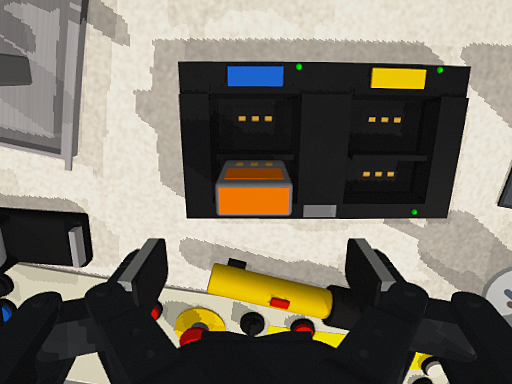

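The orange battery (254,197) is centred. I'll grip, lift and head for the near part of the tray.

```bash
python3 -m jog '[[[-0.02,0,0.3,0,0,0,1],[0,0,0.5,0,0,0,1],[0,0,0.5,0,0,0,1],[0,0,0.45,0,0,0,1],[0,0,0.27,0,0,0,1],[0,0,0,0,0,0,1]]]'
python3 -m jog '[[[0,0,0,0,0,0,0.6],[0,0,0,0,0,0,0.3],[0,0,0,0,0,0,0.3],[0,0,0,0,0,0,0.3],[0,0,0,0,0,0,0.3]]]' 50
python3 -m jog '[[[0,0,-0.1,0,0,0,0.3],[0,0,-0.25,0,0,0,0.3],[0,0,-0.5,0,0,0,0.3],[0,0,-0.6,0,0,0,0.3],[0,0,-0.5,0,0,0,0.3],[0,0,-0.25,0,0,0,0.3],[0,0,0,0,0,0,0.3]]]' ; python3 go.py 470 -305 70 188.95
```

```text
time: 28.25
tool_pos: [622.5, -53.1, 54.0]
tcp_rot: [179.9, -0.2, -171.0]
ft_force: [-0.1, -0.0, 0.0]
finger_gap: 85.5
time: 28.88
tool_pos: [625.0, -53.3, 57.4]
tcp_rot: [-179.9, 0.2, -171.0]
ft_force: [0.5, -0.8, 5.2]
finger_gap: 55.3
time: 29.75
tool_pos: [624.3, -53.1, 166.9]
tcp_rot: [-180.0, 0.1, -171.0]
ft_force: [-0.4, -0.7, -1.0]
finger_gap: 55.3
turn [-0.0001  0.0003  0.0002] shift(after turn) [ 3.833 -4.497  1.939] pos [624.3 -53.1 166.9] rpy [-1.7997e+02  1.1000e-01 -1.7099e+02] t 29.75 gap 55.3 F [-0.4 -0.7 -1. ]
```

```bash
python3 -m jog '[[[0.15,-0.2,0,0,0,0,0.3],[0.3,-0.35,0,0,0,0,0.3],[0.38,-0.42,0,0,0,0,0.3],[0.38,-0.45,0,0,0,0,0.3],[0.38,-0.45,0,0,0,0,0.3],[0.38,-0.45,0,0,0,0,0.3],[0.38,-0.45,0,0,0,0,0.3],[0.38,-0.45,0,0,0,0,0.3],[0.38,-0.45,0,0,0,0,0.3],[0.35,-0.4,0,0,0,0,0.3],[0.25,-0.28,0,0,0,0,0.3],[0.12,-0.15,0,0,0,0,0.3]]]'
python3 -m jog '[[[0,0,0.2,0,0,0,0.3],[0,0,0.4,0,0,0,0.3],[0,0,0.6,0,0,0,0.3],[0,0,0.4,0,0,0,0.3],[0,0,0.2,0,0,0,0.3],[0,0,0.1,0,0,0,0.3],[0,0,0,0,0,0,0.3]]]'; python3 go.py 470 -305 47
```

```text
time: 31.25
tool_pos: [468.5, -306.2, 165.3]
tcp_rot: [180.0, -0.0, -171.1]
ft_force: [-0.2, 0.2, -1.1]
finger_gap: 55.6
time: 32.12
tool_pos: [470.1, -305.4, 71.1]
tcp_rot: [-180.0, 0.0, -171.0]
ft_force: [-0.3, -0.2, -0.5]
finger_gap: 55.2
turn [-0.0001  0.0001  0.0002] shift(after turn) [0.001 0.009 0.483] pos [ 470.1 -305.4   71.1] rpy [-1.7998e+02  2.0000e-02 -1.7099e+02] t 32.12 gap 55.2 F [-0.3 -0.2 -0.5]
```

```bash
python3 -m jog '[[[0,0,0.2,0,0,0,0.3],[0,0,0.1,0,0,0,0.3],[0,0,0.05,0,0,0,0.3],[0,0,0.04,0,0,0,0.3],[0,0,0.03,0,0,0,0.3]]]'
python3 -m jog '[[[0,0,0.03,0,0,0,0.3],[0,0,0,0,0,0,0.3]]]'
```

```text
time: 32.75
tool_pos: [469.9, -305.3, 49.8]
tcp_rot: [-180.0, 0.0, -171.0]
ft_force: [-0.4, -0.3, -0.5]
finger_gap: 55.3
time: 33.0
tool_pos: [470.1, -305.3, 49.4]
tcp_rot: [-180.0, 0.0, -171.0]
ft_force: [-3.6, 3.3, 6.6]
finger_gap: 55.4
```

```bash
python3 -m jog '[[[0,0,0,0,0,0,0.8],[0,0,0,0,0,0,1],[0,0,0,0,0,0,1],[0,0,-0.3,0,0,0,1],[0,0,-0.5,0,0,0,1],[0,0,-0.7,0,0,0,1],[0,0,-0.8,0,0,0,1],[0,0,-0.7,0,0,0,1],[0,0,-0.4,0,0,0,1],[0,0,-0.2,0,0,0,1],[0,0,0,0,0,0,1]]]'; python3 go.py 561.4 300.9 230; python3 -c "
from h import *
im,d,p=snap('scene','s3.png'); snap('top','t3.png')
im2,d,p=snap('top'); w=cloud(d,p); hsv=cv2.cvtColor(im2,cv2.COLOR_RGB2HSV); H,S=hsv[...,0],hsv[...,1]
for n,a,b,z in(('y',20,36,138),('b',98,125,138)):
    m=(H>=a)&(H<=b)&(S>110)&(abs(w[...,2]-z)<8)&(w[...,1]>150)
    r=cv2.minAreaRect(w[m][:,:2].astype(np.float32)); print(n,m.sum(),np.round(r[0],1),np.round(r[1],1),r[2],w[m].mean(0).round(1))
"
```

```text
time: 34.38
tool_pos: [469.8, -305.3, 228.2]
tcp_rot: [-180.0, 0.0, -171.0]
ft_force: [0.6, -0.4, -1.1]
finger_gap: 85.7
turn [-0.      0.      0.0001] shift(after turn) [-3.695 11.691 -0.036] pos [ 469.8 -305.3  228.2] rpy [-180.    0. -171.] t 34.38 gap 85.7 F [ 0.6 -0.4 -1.1]
y 437 [591.6 301. ] [304.1  60.2] 0.29208508133888245 [460.9 298.4 139.1]
b 447 [635.8 307. ] [189.2  56.8] 4.062312602996826 [563.3 299.5 138.8]
```

View pics/s3.png

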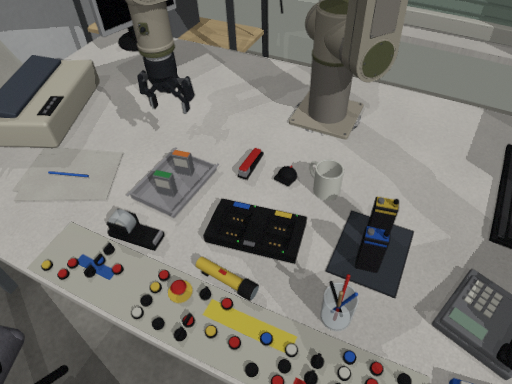

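Both batteries stand in the tray (180,160 and 162,183), and the radios are upright on the mat. Next, fetch blue.

```bash
python3 -m jog '[[[-0.15,0.4,0,0,0,0,1],[-0.25,0.7,0,0,0,0,1],[-0.28,0.9,0,0,0,0,1],[-0.3,0.95,0,0,0,0,1],[-0.3,0.95,0,0,0,0,1],[-0.3,0.95,0,0,0,0,1],[-0.3,0.95,0,0,0,0,1],[-0.3,0.95,0,0,0,0,1],[-0.3,0.95,0,0,0,0,1],[-0.3,0.95,0,0,0,0,1],[-0.3,0.95,0,0,0,0,1],[-0.3,0.95,0,0,0,0,1]]]'
python3 -m jog '[[[-0.2,0.7,0,0,0,0,1],[-0.12,0.4,0,0,0,0,1],[0,0.04,0,0,0,0,1],[0,0,0,0,0,0,1]]]'; python3 go.py 561.8 300.9 99
```

```text
time: 36.02
tool_pos: [553.1, 244.8, 227.6]
tcp_rot: [180.0, -0.1, -171.0]
ft_force: [1.3, -0.4, 0.3]
finger_gap: 85.4
time: 36.52
tool_pos: [560.9, 300.2, 228.1]
tcp_rot: [-180.0, -0.0, -171.0]
ft_force: [1.2, -0.2, -0.3]
finger_gap: 85.4
turn [-0.0001 -0.0001  0.0001] shift(after turn) [-0.021  0.011  2.581] pos [560.9 300.2 228.1] rpy [-1.7996e+02 -3.0000e-02 -1.7102e+02] t 36.52 gap 85.4 F [ 1.2 -0.2 -0.3]
```

```bash
python3 -m jog '[[[-0.02,0.01,0.3,0,0,0,1],[0,0,0.5,0,0,0,1],[0,0,0.5,0,0,0,1],[0,0,0.5,0,0,0,1],[0,0,0.4,0,0,0,1],[0,0,0.25,0,0,0,1],[0,0,0.13,0,0,0,1],[0,0,0,0,0,0,1]]]'
python3 -m jog '[[[0,0,0,0,0,0,0.6],[0,0,0,0,0,0,0.3],[0,0,0,0,0,0,0.3],[0,0,0,0,0,0,0.3],[0,0,0,0,0,0,0.3]]]' 60
python3 -m jog '[[[0,0,-0.1,0,0,0,0.3],[0,0,-0.25,0,0,0,0.3],[0,0,-0.4,0,0,0,0.3],[0,0,-0.5,0,0,0,0.3],[0,0,-0.4,0,0,0,0.3],[0,0,-0.15,0,0,0,0.3],[0,0,0,0,0,0,0.3]]]' ; python3 go.py 578.9 -60.3 125
```

```text
time: 37.52
tool_pos: [562.1, 301.6, 99.3]
tcp_rot: [-180.0, 0.0, -171.0]
ft_force: [0.1, 0.7, 0.2]
finger_gap: 85.4
time: 38.15
tool_pos: [562.8, 301.8, 100.6]
tcp_rot: [180.0, 0.1, -171.0]
ft_force: [-0.4, -1.9, 6.6]
finger_gap: 57.1
time: 39.02
tool_pos: [562.3, 301.8, 190.0]
tcp_rot: [180.0, 0.1, -171.0]
ft_force: [0.1, 0.0, -3.7]
finger_gap: 57.3
turn [0.     0.0002 0.0002] shift(after turn) [ 0.798 -7.206  1.299] pos [562.3 301.8 190. ] rpy [ 1.7998e+02  6.0000e-02 -1.7100e+02] t 39.02 gap 57.3 F [ 0.1  0.  -3.7]
```

```bash
python3 -m jog '[[[0.066,-0.3,0,0,0,0,0.3],[0.066,-0.5,0,0,0,0,0.3],[0.066,-0.65,0,0,0,0,0.3],[0.066,-0.7,0,0,0,0,0.3],[0.066,-0.75,0,0,0,0,0.3],[0.066,-0.75,0,0,0,0,0.3],[0.066,-0.75,0,0,0,0,0.3],[0.066,-0.7,0,0,0,0,0.3],[0.066,-0.7,0,0,0,0,0.3],[0.066,-0.65,0,0,0,0,0.3],[0.066,-0.45,0,0,0,0,0.3],[0.066,-0.3,0,0,0,0,0.3]]]'
python3 -m jog '[[[0,0,0.2,0,0,0,0.3],[0,0,0.4,0,0,0,0.3],[0,0,0.2,0,0,0,0.3],[0,0,0,0,0,0,0.3],[0,0,0,0,0,0,0.3]]]'; python3 go.py 579 -60.5 110;python3 -c "
from h import *
im,d,p=snap('wrist','w7.png');im,d,p=snap('scene','s4.png')"
```

```text
time: 40.52
tool_pos: [578.0, -61.8, 188.1]
tcp_rot: [180.0, -0.1, -171.1]
ft_force: [-0.3, -0.3, -3.9]
finger_gap: 57.9
time: 41.15
tool_pos: [579.5, -59.7, 149.6]
tcp_rot: [-180.0, 0.0, -171.0]
ft_force: [-0.8, -0.2, -2.4]
finger_gap: 57.3
turn [-0.      0.0001  0.0002] shift(after turn) [ 0.011 -0.014  0.791] pos [579.5 -59.7 149.6] rpy [-1.7999e+02  2.0000e-02 -1.7096e+02] t 41.15 gap 57.3 F [-0.8 -0.2 -2.4]
```

View pics/w7.png

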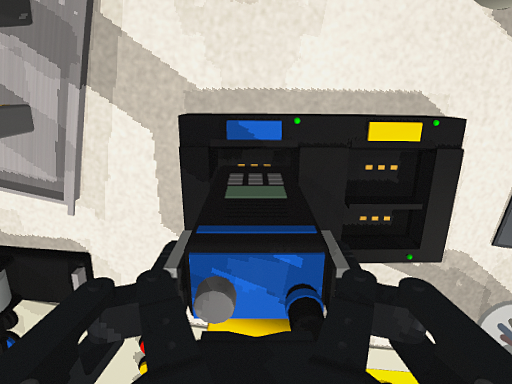

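The blue radio is held upright over the empty pocket behind the blue label (254,130). I'll insert it gently.

```bash
python3 -m jog '[[[0.01,-0.014,0.15,0,0,0,0.3],[0,0,0.2,0,0,0,0.3],[0,0,0.15,0,0,0,0.3],[0,0,0.1,0,0,0,0.3],[0,0,0.06,0,0,0,0.3],[0,0,0.04,0,0,0,0.3]]]'
python3 -m jog '[[[0,0,0.03,0,0,0,0.3],[0,0,0.03,0,0,0,0.3]]]'
```

```text
time: 42.0
tool_pos: [578.9, -60.9, 114.2]
tcp_rot: [-180.0, 0.0, -171.0]
ft_force: [0.1, 0.4, -3.2]
finger_gap: 57.5
time: 42.25
tool_pos: [579.0, -60.9, 111.5]
tcp_rot: [-180.0, 0.0, -171.0]
ft_force: [0.5, 0.5, -3.5]
finger_gap: 57.7
```

```bash
python3 -m jog '[[[0,0,0.03,0,0,0,0.3],[0,0,0.03,0,0,0,0.3],[0,0,0,0,0,0,0.3]]]'
```

```text
time: 42.62
tool_pos: [579.2, -60.9, 109.6]
tcp_rot: [-180.0, 0.1, -171.0]
ft_force: [-3.2, 1.1, 5.3]
finger_gap: 57.2
```

Contact is at the expected 109.6. I'll release, lift and go to yellow.

```bash
python3 -m jog '[[[0,0,0,0,0,0,0.8],[0,0,0,0,0,0,1],[0,0,0,0,0,0,1],[0,0,-0.3,0,0,0,1],[0,0,-0.6,0,0,0,1],[0,0,-0.6,0,0,0,1],[0,0,-0.6,0,0,0,1],[0,0,-0.2,0,0,0,1],[0,0,0,0,0,0,1]]]'; python3 go.py 462 301 99
```

```text
time: 43.75
tool_pos: [579.3, -60.9, 224.2]
tcp_rot: [-180.0, 0.1, -171.0]
ft_force: [-1.6, -0.6, -1.0]
finger_gap: 85.3
turn [-0.0001  0.0003  0.0002] shift(after turn) [1.191 7.515 2.503] pos [579.3 -60.9 224.2] rpy [-1.7996e+02  1.0000e-01 -1.7099e+02] t 43.75 gap 85.3 F [-1.6 -0.6 -1. ]
```

```bash
python3 -m jog '[[[0.05,0.3,0,0,0,0,1],[0.08,0.5,0,0,0,0,1],[0.11,0.7,0,0,0,0,1],[0.12,0.75,0,0,0,0,1],[0.12,0.75,0,0,0,0,1],[0.12,0.75,0,0,0,0,1],[0.12,0.75,0,0,0,0,1],[0.12,0.75,0,0,0,0,1],[0.12,0.75,0,0,0,0,1],[0.1,0.7,0,0,0,0,1],[0.08,0.5,0,0,0,0,1],[0.05,0.31,0,0,0,0,1]]]'
python3 -m jog '[[[0,0,0,0,0,0,1],[0,0,0,0,0,0,1]]]'; python3 go.py 462 301 99
python3 -m jog '[[[0,0,0.3,0,0,0,1],[0,0,0.5,0,0,0,1],[0,0,0.5,0,0,0,1],[0,0,0.5,0,0,0,1],[0,0,0.4,0,0,0,1],[0,0,0.2,0,0,0,1],[0,0,0.1,0,0,0,1],[0,0,0,0,0,0,1]]]'
```

```text
time: 45.25
tool_pos: [459.5, 302.0, 221.8]
tcp_rot: [-180.0, -0.1, -170.9]
ft_force: [0.6, -0.0, 0.9]
finger_gap: 85.4
time: 45.5
tool_pos: [461.3, 300.0, 222.9]
tcp_rot: [-180.0, -0.0, -171.0]
ft_force: [0.2, -0.0, 0.1]
finger_gap: 85.2
turn [-0.0001 -0.0001  0.0001] shift(after turn) [-0.016  0.017  2.478] pos [461.3 300.  222.9] rpy [-1.7996e+02 -3.0000e-02 -1.7102e+02] t 45.5 gap 85.2 F [ 0.2 -0.   0.1]
time: 46.5
tool_pos: [461.5, 300.8, 98.6]
tcp_rot: [180.0, 0.0, -171.0]
ft_force: [-0.6, -0.2, 0.4]
finger_gap: 85.8
```

```bash
python3 -m jog '[[[0,0,0,0,0,0,0.6],[0,0,0,0,0,0,0.3],[0,0,0,0,0,0,0.3],[0,0,0,0,0,0,0.3],[0,0,0,0,0,0,0.3]]]' 60
python3 -m jog '[[[0,0,-0.1,0,0,0,0.3],[0,0,-0.25,0,0,0,0.3],[0,0,-0.4,0,0,0,0.3],[0,0,-0.5,0,0,0,0.3],[0,0,-0.4,0,0,0,0.3],[0,0,-0.15,0,0,0,0.3],[0,0,0,0,0,0,0.3]]]' ; python3 go.py 560.2 59.2 125
```

```text
time: 47.12
tool_pos: [462.1, 300.9, 99.4]
tcp_rot: [180.0, 0.1, -171.0]
ft_force: [1.2, -1.6, 5.4]
finger_gap: 57.2
time: 48.0
tool_pos: [461.6, 300.9, 188.9]
tcp_rot: [180.0, 0.1, -171.0]
ft_force: [0.8, 0.4, -4.0]
finger_gap: 57.4
turn [0.0001 0.0002 0.0002] shift(after turn) [-1.197 -5.082  1.278] pos [461.6 300.9 188.9] rpy [ 1.7998e+02  6.0000e-02 -1.7100e+02] t 48.0 gap 57.4 F [ 0.8  0.4 -4. ]
```

```bash
python3 -m jog '[[[-0.05,-0.2,0,0,0,0,0.3],[-0.1,-0.4,0,0,0,0,0.3],[-0.12,-0.5,0,0,0,0,0.3],[-0.13,-0.55,0,0,0,0,0.3],[-0.13,-0.55,0,0,0,0,0.3],[-0.13,-0.55,0,0,0,0,0.3],[-0.13,-0.55,0,0,0,0,0.3],[-0.13,-0.55,0,0,0,0,0.3],[-0.12,-0.5,0,0,0,0,0.3],[-0.09,-0.4,0,0,0,0,0.3],[-0.05,-0.25,0,0,0,0,0.3],[-0.02,-0.08,0,0,0,0,0.3]]]'
python3 -m jog '[[[0,0,0.2,0,0,0,0.3],[0,0,0.4,0,0,0,0.3],[0,0,0.2,0,0,0,0.3],[0,0,0,0,0,0,0.3],[0,0,0,0,0,0,0.3]]]'; python3 go.py 560.2 59.2 109
```

```text
time: 49.5
tool_pos: [560.3, 58.6, 188.0]
tcp_rot: [180.0, -0.0, -171.0]
ft_force: [0.0, -0.5, -3.8]
finger_gap: 57.2
time: 50.12
tool_pos: [560.5, 59.4, 148.6]
tcp_rot: [-180.0, 0.0, -171.0]
ft_force: [0.6, 0.1, -3.1]
finger_gap: 57.1
turn [-0.      0.0001  0.0002] shift(after turn) [ 0.006 -0.003  0.791] pos [560.5  59.4 148.6] rpy [-1.8000e+02  2.0000e-02 -1.7098e+02] t 50.12 gap 57.1 F [ 0.6  0.1 -3.1]
```

```bash
python3 -m jog '[[[0,0,0.15,0,0,0,0.3],[0,0,0.2,0,0,0,0.3],[0,0,0.15,0,0,0,0.3],[0,0,0.1,0,0,0,0.3],[0,0,0.06,0,0,0,0.3],[0,0,0.04,0,0,0,0.3]]]'
python3 -m jog '[[[0,0,0.03,0,0,0,0.3],[0,0,0.03,0,0,0,0.3],[0,0,0.03,0,0,0,0.3],[0,0,0,0,0,0,0.3]]]'
```

```text
time: 50.88
tool_pos: [560.4, 59.2, 113.2]
tcp_rot: [-180.0, 0.0, -171.0]
ft_force: [-0.1, 0.2, -3.9]
finger_gap: 57.4
time: 51.38
tool_pos: [560.2, 59.2, 108.7]
tcp_rot: [180.0, -0.0, -171.0]
ft_force: [0.2, -0.6, -4.3]
finger_gap: 57.4
```

```bash
python3 -m jog '[[[0,0,0.03,0,0,0,0.3],[0,0,0,0,0,0,0.3]]]'
```

```text
time: 51.62
tool_pos: [560.8, 59.2, 108.5]
tcp_rot: [-180.0, 0.1, -171.0]
ft_force: [-2.4, -0.2, 5.0]
finger_gap: 57.1
```

Seated at 108.5, as expected. I'll release, lift well clear and move back for a check.

```bash
python3 -m jog '[[[0,0,0,0,0,0,0.8],[0,0,0,0,0,0,1],[0,0,0,0,0,0,1],[0,0,-0.3,0,0,0,1],[0,0,-0.6,0,0,0,1],[0,0,-0.6,0,0,0,1],[0,0,-0.6,0,0,0,1],[0,0,-0.3,0,0,0,1],[0.2,0.3,0,0,0,0,1]]]'
python3 -m jog '[[[0.3,0.7,0,0,0,0,1],[0.3,0.8,0,0,0,0,1],[0.3,0.8,0,0,0,0,1],[0.3,0.8,0,0,0,0,1],[0.3,0.8,0,0,0,0,1],[0.3,0.8,0,0,0,0,1],[0.2,0.5,0,0,0,0,1],[0.1,0.2,0,0,0,0,1],[0,0,0,0,0,0,1],[0,0,0,0,0,0,1]]]'
python3 - <<'E'
from h import *
snap('scene','s5.png'); im,d,p=snap('top','t5.png'); w=cloud(d,p)
hsv=cv2.cvtColor(im,cv2.COLOR_RGB2HSV); H,S=hsv[...,0],hsv[...,1]
for n,a,b,zz,y0,y1 in(('y',20,36,147,0,120),('b',98,125,147,-120,0),('ly',20,36,33,0,120),('lb',98,125,33,-120,0),('g',45,85,82,-400,-200),('o',3,18,82,-400,-200)):
    m=(H>=a)&(H<=b)&(S>110)&(abs(w[...,2]-zz)<7)&(w[...,1]>y0)&(w[...,1]<y1)&(w[...,0]<650)
    P=w[m]; print(n,m.sum(),P.mean(0).round(1),np.median(P[:,2]).round(1))
v=cv2.imread('pics/s5.png')[100:310,90:440]; t=cv2.imread('pics/t5.png')[100:300,60:460]
o=np.zeros((600,700,3),np.uint8); o[:420,:700]=cv2.resize(v,(700,420)); o[420:,:360]=cv2.resize(t,(360,180)); cv2.imwrite('pics/c5.png',o)
print(telemetry.sense()['qd'].round(2),telemetry.sense()['ft_force'])
E
```

```text
time: 52.75
tool_pos: [548.8, 72.3, 228.7]
tcp_rot: [-180.0, 0.2, -171.1]
ft_force: [0.4, 0.6, -1.1]
finger_gap: 85.9
time: 54.0
tool_pos: [402.3, 321.9, 226.9]
tcp_rot: [-180.0, -0.0, -171.0]
ft_force: [0.7, -0.2, -0.1]
finger_gap: 85.4
y 458 [557.5  59.3 147.9] 148.1
b 456 [576.7 -59.3 148. ] 148.2
ly 297 [527.6  51.4  32.9] 33.1
lb 406 [545.4 -65.2  32.9] 33.1
g 223 [ 563.4 -303.5   83.5] 83.3
o 268 [ 468.2 -303.8   83.3] 83.3
[-0.09  0.07 -0.21  0.09  0.1   0.2 ] [-0.42840241 -1.00942323  0.65743197]
```

View pics/c5.png

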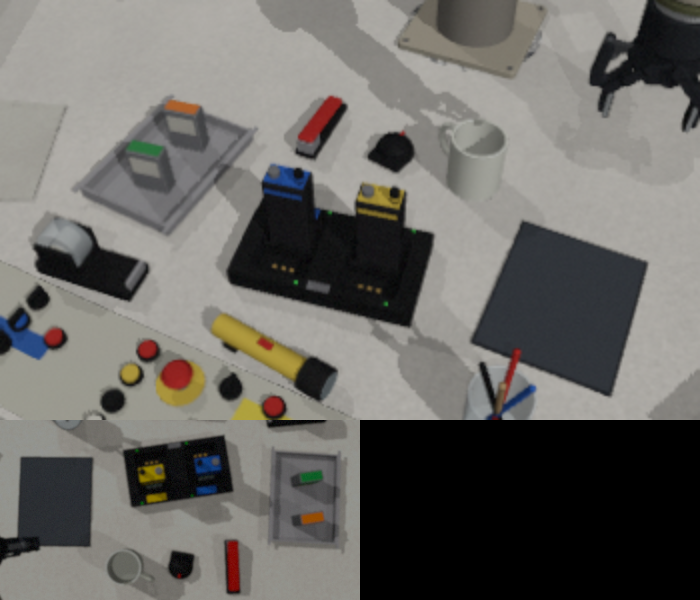

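Both radios stand fully down behind their own labels: cap height is 148 mm against 148.6 mm at the start, and the xy positions are within 2 mm. Both batteries stand in the tray and the mug is untouched.

```bash
python3 -c "
from bench import job; print(job.hand_in())"
```

```text
the job is handed in; nothing more can be done
None
```

The job is done and handed in at about 54 s; no verdict is reported. Both radios stood on the mat, then both batteries went into the tray, and then each radio went back into the front pocket behind the label of its own colour.

Last checks from the top and scene cameras:
- **Radios:** cap heights are about 148 mm (148.6 at the start), so both are fully down. They are within about 2 mm of where they started, and each already stood behind its own label.
- **Batteries:** both stand upright in the tray, with tops at about 83 mm.
- **Mug:** in the pictures it looks undisturbed; I did not measure its position at the end.
- **Arm:** it is clear of everything, with the gripper open.

One check disagreed. The final label positions read about 9 mm farther back than at the start. I put this down to the radios' coloured bands getting into the colour mask, since the labels are fixed.

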